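# Unload the cutlery steriliser and serve the case

## Task

Lift the hinged cover of the cutlery steriliser gently right back onto its open stop, take out the cutlery case, lay it flat on a bare part of either table and let go of it. Then take it again, this time in a way that leaves the red end free, and lay it in the serving rack with its red end right up to the rack's closed end; finally lower the cover gently until it is fully shut. Never let the cover fall onto a stop or drop the case, and leave the two shakers where they stand.

Things in the scene. Friction and masses are not known exactly. Their poses are not given: they have to be found in the camera images.
- steriliser: white tabletop steriliser fixed on the right-hand table (green checked cloth), 165 (x) x 170 (y) mm, 90 mm high at its rear housing; place and yaw vary. Origin: underside, below the chamber's centre; its own -x is the open front. The shut cover's front edge is at x = -51 mm, its underside about 80 mm above the table
- chamber (a point): middle of the chamber floor, 30 mm straight above the steriliser's origin; floor from x = -65 to +55 mm. Two guide rails (inner faces at y = +-26 mm, tops 70 mm above the table, x = -50 to +46 mm) stand 6 mm off either side of the case: no room for fingers there
- cover (a joint): angle of the steriliser's clear cover with steel frame, rad: 0 shut (its start), 1.85 fully open on the back stop, where it leans back past upright and stays by its weight. Let go anywhere below about 1.3 rad it falls shut; from 1.4 to 1.75 its hinge friction holds it. It weighs 0.5 kg; the hinge is lightly damped
- cover_handle (a point): centre of the cover's round black handle bar, 12 mm thick, 88 mm free between its two arms, parallel to the steriliser's y axis, 40 mm clear in front of the cover's edge; 97 mm above the table when shut; it moves on a circle of 152 mm radius about cover_hinge. The bar can turn between the fingers, easily only if gripped lightly
- cover_hinge (a point): middle of the cover's hinge line, at the rear of the chamber: 55 mm behind the steriliser's origin, 95 mm above the table, line along the steriliser's y axis
- case: loose rigid cutlery case of dark wood, 160 (x) x 40 (y) x 32 (z) mm, 0.1 to 0.2 kg. Origin: centre of its underside. Its -x end is a red cap 46 mm long with a brass band, its +x end plain wood. It starts in the chamber, axes as the steriliser's, the red end standing out of the open front by about 50 mm, free at both sides and below (underside 30 mm above the table)
- case_cap (a point): middle of the end face of the case's red end (80 mm from the case's centre, 16 mm above its underside)
- rack: light wooden serving rack fixed on the left-hand table (brown checked cloth), 112 (x) x 82 (y) x 44 (z) mm; place and yaw vary. Origin: underside, below its pocket's middle. The pocket is open above and at its +x end (the mouth, away from the robot), closed by a wall at -x. The table is bare between the rack and its right-hand edge (world y = 0.19 m, x up to 0.64 m)
- rack_pocket (a point): middle of the pocket floor, 10 mm above the table. Inner faces: closed end at x = -50 mm, side walls at y = +-26 mm, running to x = +50 mm, tops 44 mm above the table: no room for fingers beside the case. With the red end at the closed end the case's centre is at about x = +32 mm and its plain end stands out of the mouth by about 60 mm
- salt_shaker: loose shaker with pink top, 58 x 56 x 89 mm, beside the steriliser on its -y side. Origin: centre of its underside
- pepper_shaker: loose shaker with turquoise top, 58 x 56 x 89 mm, beside the rack on its +y side. Origin: centre of its underside
Things that resemble listed ones, but are neither listed nor needed, are in the scene too. There is more than one size of the rack; the job needs the larger.

How it is judged:
On the way, in this order (a step that is already met when the one before it is completed fails the run):
1. the cover rests open on its back stop, the case still in the chamber (value of joint cover above 1.78 rad and horizontal distance between case and steriliser below 0.06 m), for 0.2 s.
2. the case lies flat on a table, out of the steriliser, let go (height (world z) of case below 0.008 m and angle between case's own z axis and vertical below 0.1 rad and contact force between the fingers and case below 0.1 N and linear speed of case below 0.03 m/s), for 0.2 s.
3. the case lies in the rack, red end in the pocket, let go, the cover still open (x of case_cap in the frame of rack below -0.032 m and horizontal distance between case and rack below 0.05 m and height (world z) of case below 0.016 m and angle between case's own z axis and vertical below 0.08 rad and contact force between the fingers and case below 0.1 N and value of joint cover above 1.6 rad and angle between the x axis of case and the x axis of rack, either way round below 0.15 rad), for 0.2 s.
At the end, for the whole second after the job is handed in: the cover is shut (within 0.04 rad) and the case rests flat on the floor of the rack's pocket (within 6 mm, 0.08 rad), in line with it (0.15 rad), the face of its red end within 18 mm of the pocket's closed end, at rest and let go (value of joint cover between -0.04 and 0.04 rad and x of case_cap in the frame of rack between -0.054 and -0.032 m and z of case in the frame of rack between 0.005 and 0.016 m and angle between the x axis of case and the x axis of rack, either way round below 0.15 rad and horizontal distance between case and rack below 0.05 m and angle between case's own z axis and vertical below 0.08 rad and linear speed of case below 0.02 m/s); the robot touches nothing.
It fails at once if the cover slams on its shut stop (faster than 1.8 rad/s in the last 0.06 rad) (value of joint cover below 0.06 rad and velocity of joint cover below -1.8 rad/s).
It fails at once if the cover slams on its open stop (faster than 1.8 rad/s in the last 0.06 rad) (value of joint cover above 1.79 rad and velocity of joint cover above 1.8 rad/s).
It fails at once if the case is dropped or thrown (faster than 0.6 m/s out of the fingers) (linear speed of case above 0.6 m/s and contact force between the fingers and case below 0.05 N).
It fails at once if the pink-topped shaker is pushed more than 30 mm or tipped (distance of salt_shaker from where it was at the start of the episode above 0.03 m or angle between salt_shaker's own z axis and vertical above 0.4 rad).
It fails at once if the turquoise-topped shaker is pushed more than 30 mm or tipped (distance of pepper_shaker from where it was at the start of the episode above 0.03 m or angle between pepper_shaker's own z axis and vertical above 0.4 rad).
It also fails if it takes over 72 s, if anything falls off the work surface, if the arm or the gripper's body presses on something with over 40 N, if the wrist force passes 120 N, or if a joint passes its speed limit or range.

## Robot

A 6-joint arm with a two-finger parallel gripper is mounted at the origin on a cart in front of the work surface, level with it; the furniture and walls round the work are solid. World frame = base frame: x ahead of the robot, y to its left, z up, the work surface at z = 0. Lengths are in m, angles in rad, forces in N, time in s.
With the tool pointing down it reaches from about 0.25 to 0.775 m from the base axis. Payload 4 kg.
Tool frame: the origin (TCP) lies on the centre line of the jaws, within the pads' length; the fingertips stand 25 mm ahead of it and the grasp point (between the pads) lies 6 mm ahead of it; z points along the fingers, y is the line along which they close (so a half turn about z gives the same grasp; the last joint's range is limited). The gripper opens to 94 mm and grips with 3 to 60 N. Pads are 16 mm wide; open, the fingers measure 119 mm over their backs; the gripper's body (75 mm by 177 mm) begins 78 mm behind the grasp point.
Start: joints at [1.142, 0.087, 1.371, -0, 1.684, -0.103], TCP at [0.176, 0.521, 0.231] pointing down, gripper open.
Joint ranges: [-3.1, 3.1], [-0.76, 2.03], [0.27, 2.55], [-1.08, 4.22], [0.17, 2.65], [-2.57, 2.57]. Speed limits (rad/s): [2.79, 2.79, 3.14, 3.14, 3.14, 3.14].

## Interface

Orientations are given as [roll, pitch, yaw] about the fixed x, y, z axes, in that order (R = Rz(yaw) Ry(pitch) Rx(roll)).
In Python, from bench import sensors, optics, ticket gives the robot as it stands.
- The arm moves only by the tool send_rows, never from a script. Its argument "rows" is a list of rows, each a list of 6 numbers: the shift along the world's x, y, z in mm, then the turn, a rotation vector about the world's x, y, z in rad. In form: [[x, y, z, wx, wy, wz], ...]. A call has 1 to 8 rows; each row shifts and turns the commanded pose from where the row before left it; what a row does not reach is not made up. A row lasts 1/12 s, in which the tool goes at most 41.7 mm and 7.16 degrees, less where a joint would pass 70% of its speed; a pose out of reach is approached as far as the arm can. A call is refused whole if a number of a shift passes 41.7 or a number of a turn 0.125, either way. A call with a gripper value outside its range is refused whole. "grip" is the finger opening in mm, from 0 to 94, set as the call begins (left out, the last holds). The fingers move at their own pace and stop on an object; the grip force is fixed at half the most. Time passes only in rows, so rows that do not move let the fingers close. It gives the time, the measured TCP pose, the force, the opening and the grip force at its end, in the units of the state.
- sensors.get_obs(): the state, without advancing time (a new reading comes with each control period).
- optics.snapshot(name): name is "scene" or "side" or "wrist"; returns the picture (420x560x3 uint8, red, green, blue); there is no depth.
- optics.camera_model(name): a dict with "vertical_fov" (degrees; the focal length in pixels is half the picture's height over the tangent of half this angle, whatever the lens; pixels are square), "cx", "cy" (the principal point, pixels), "R" (3x3) and "t" (3): a world point X has camera coordinates R X + t. Camera axes: x right, y down, z forward; pixel columns grow to the right and rows downward; lengths in m; the calibration is good to about 2 mm. A picture is of the moment at which its call begins: read the wrist's pose just before it. camera_model takes no time and is no camera call; for the wrist camera it gives the pose at the moment of the call.
- ticket.close_job(): hands the job in; it is judged then, once.
The state is a dict: "time": time; "joint_positions": joint angles; "qvel": joint speeds; "joint_torque": joint torques, N m; "tool_pos": TCP position; "ee_rot": TCP orientation; "wrist_force": force on the tool from outside, world axes, zero at the start; "wrist_torque": the same for the moment, N m; "width": finger opening in m; "finger_force": force on a finger pad.
Only numpy, scipy, OpenCV 4.12 (cv2) and the standard library are available. Lean on these libraries where they do the work, as an engineer would, in place of code of your own. Each camera call takes 0.05 s, during which the arm holds its last target. There are 200 camera calls.

## Working session

There is one attempt and no reset: what is moved stays moved. The work goes in short steps, Python scripts to look and compute and a tool call to move; the robot and the scene stay as the last step left them, time stands still between calls to the robot, and variables do not carry over. Pictures are saved under pics/ and viewed, at most 10 in all, crops included, and the job is handed in when it is done.

Besides the shell and the picture viewer there is one more tool, called as name(argument=value, ...) on one line, values as JSON. send_rows: Moves the arm, as the interface text tells. Its arguments: {"type":"object","properties":{"rows":{"type":"array"},"grip":{"type":"number"}},"required":["rows"]}

```bash
ls; mkdir -p pics; python3 - <<'E'
from bench import sensors, optics
import cv2,numpy as np
print(sensors.get_obs())
for n in ("scene","side","wrist"):
    m=optics.camera_model(n); print(n,m)
    im=optics.snapshot(n); np.save(f"pics/{n}0.npy",im); cv2.imwrite(f"pics/{n}0.png",im[:,:,::-1])
E
```

```text
pics
{'time': 0.0, 'joint_positions': array([ 1.14192340e+00,  8.79672361e-02,  1.37225691e+00,  6.41202837e-06,
        1.68362385e+00, -1.03112237e-01]), 'qvel': array([-0.00177705,  0.00214541,  0.00107373,  0.00154157, -0.00030183,
       -0.00143168]), 'joint_torque': array([ 2.27517943e-03, -3.40181279e+01, -3.02430439e+01,  7.20508816e-02,
        3.29154299e-02, -1.67011658e-04]), 'tool_pos': array([0.17581377, 0.52060918, 0.22929611]), 'ee_rot': array([-3.13934996e+00, -2.38479383e-04,  2.81583241e+00]), 'wrist_force': array([-0.63131369,  1.16021833,  0.45590459]), 'wrist_torque': array([-0.04507218, -0.0471232 ,  0.00364012]), 'finger_force': 0.0, 'width': 0.09361980409908201}
scene {'vertical_fov': 43.80051873429547, 'cx': 276.6784225448316, 'cy': 202.09172937978366, 'R': array([[ 0.44031685, -0.89756069, -0.02249155],
       [-0.53832451, -0.24387193, -0.80668036],
       [ 0.71855953,  0.36730271, -0.59055984]]), 't': array([-0.15187203,  0.30076447,  1.28753934])}
side {'vertical_fov': 52.415158887633744, 'cx': 280.4027550677494, 'cy': 211.10453337574236, 'R': array([[ 0.81114374, -0.58472984, -0.01169853],
       [-0.25152348, -0.33071817, -0.9095941 ],
       [ 0.5279979 ,  0.74075402, -0.41533325]]), 't': array([-0.3400148 ,  0.19650117,  1.08565912])}
wrist {'vertical_fov': 70.02959296148546, 'cx': 273.9515545646791, 'cy': 210.3180958598031, 'R': array([[ 0.3188775 ,  0.94779159, -0.00287002],
       [ 0.91926101, -0.30853833,  0.24446532],
       [ 0.23081666, -0.08059279, -0.96965379]]), 't': array([-0.54959109, -0.02663299,  0.39071056])}
```

View pics/scene0.png

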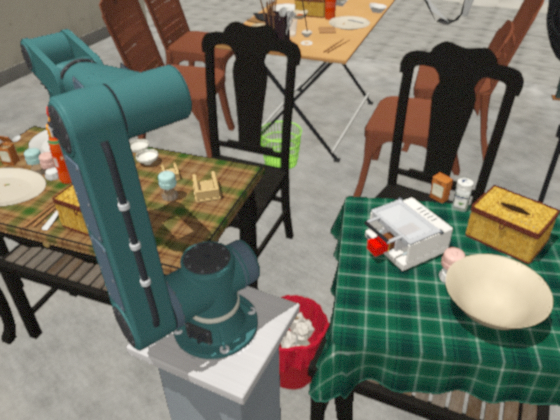

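View pics/side0.png

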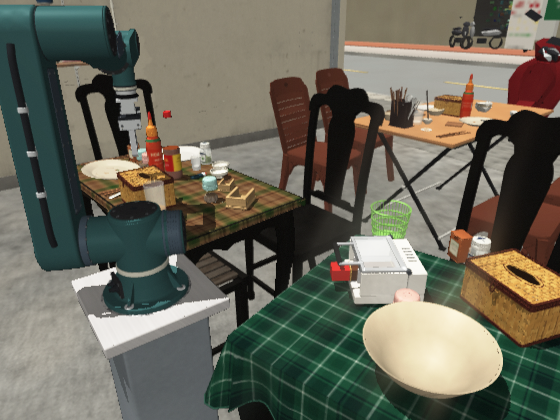

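The scene view shows the steriliser at (408,232) with the red end at (377,245), the pink shaker at (452,262), the turquoise shaker at (168,182), a larger rack at (207,188) and a smaller one at (170,172). In the side view the racks are at (240,198) and (228,183). The nearer one looks like the larger, so I'll enlarge to confirm.

```bash
python3 - <<'E'
import cv2,numpy as np
s=np.load("pics/scene0.npy");d=np.load("pics/side0.npy")
def c(im,x,y,w,h): return cv2.resize(im[y:y+h,x:x+w],(400,300),interpolation=cv2.INTER_CUBIC)
o=np.vstack([np.hstack([c(s,355,190,120,90),c(d,325,225,120,90)]),np.hstack([c(s,140,150,100,75),c(d,185,160,80,60)])])
cv2.imwrite("pics/m.png",o[:,:,::-1])
E
```

```text
(no output)
```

View pics/m.png

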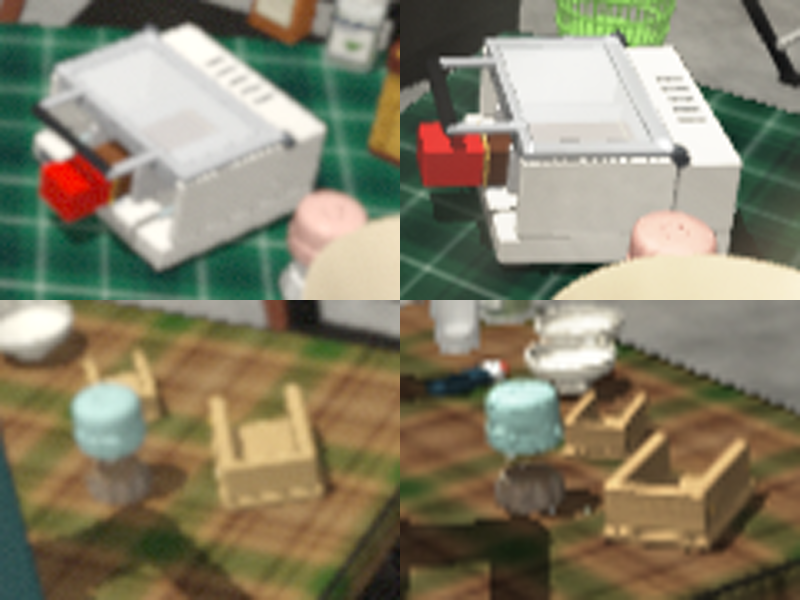

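View pics/wrist0.png

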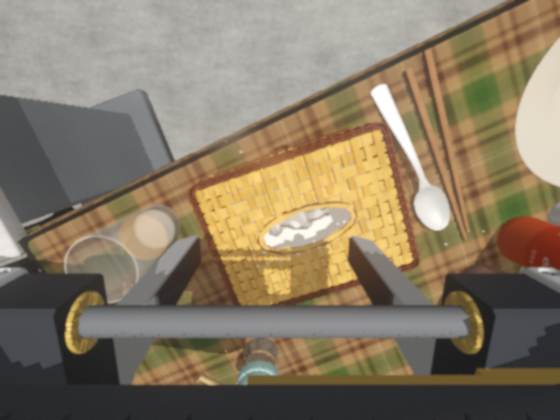

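The larger rack is the near one, scene (207,188) and side (240,198). The far one, scene (170,172), is visibly smaller. Casting rays from picked corners.

```bash
cat > h.py <<'E'
import numpy as np
from bench import sensors, optics
def ray(m,u,v):
    f=210/np.tan(np.radians(m['vertical_fov']/2))
    R=np.array(m['R']);t=np.array(m['t'])
    return -R.T@t, R.T@np.array([(u-m['cx'])/f,(v-m['cy'])/f,1])
def onz(m,u,v,z):
    c,d=ray(m,u,v); return c+d*(z-c[2])/d[2]
def two(m1,p1,m2,p2):
    c1,d1=ray(m1,*p1);c2,d2=ray(m2,*p2)
    s=np.linalg.lstsq(np.c_[d1,-d2],c2-c1,rcond=None)[0]
    return (c1+d1*s[0]+c2+d2*s[1])/2, np.linalg.norm(c1+d1*s[0]-c2-d2*s[1])
def proj(m,X):
    f=210/np.tan(np.radians(m['vertical_fov']/2)); p=np.array(m['R'])@X+m['t']
    return f*p[0]/p[2]+m['cx'],f*p[1]/p[2]+m['cy']
E
python3 - <<'E'
from h import *
np.set_printoptions(precision=4,suppress=True)
S=optics.camera_model("scene");D=optics.camera_model("side")
a=lambda u,v:(355+u*.3,190+v*.3); b=lambda u,v:(325+u*.3,225+v*.3)
c=lambda u,v:(140+u*.25,150+v*.25); d=lambda u,v:(185+u*.2,160+v*.2)
for n,p,q,z in [("hL",a(40,108),b(37,62),.097),("hR",a(112,172),b(50,130),.097),("hingeL",a(155,32),b(220,38),.095),("hingeR",a(290,142),b(281,157),.095)]:
    print(n,onz(S,*p,z),onz(D,*q,z),*two(S,p,D,q))
for n,p,q,z in [("rFL",c(218,-300+762),d(205,-300+482+0),.044),("rFR",c(325,145),d(310,-300+505),.044),("rBL",c(215,95),d(257,-300+435),.044),("rBR",c(297,88),d(345,140),.044)]:
    print(n,onz(S,*p,z),onz(D,*q,z),*two(S,p,D,q))
print("pep",onz(S,*c(110,105),.08),onz(D,*d(123,120),.08)); print("salt",onz(S,*a(330,215),.08),onz(D,*b(275,235),.08))
E
```

```text
hL [ 0.4196 -0.2436  0.097 ] [ 0.4205 -0.2429  0.097 ] [ 0.4195 -0.2437  0.0974] 0.0005825719749413572
hR [ 0.3654 -0.3206  0.097 ] [ 0.3609 -0.3212  0.097 ] [ 0.3619 -0.3212  0.0981] 0.0029282400661808494
hingeL [ 0.5661 -0.3006  0.095 ] [ 0.5648 -0.2981  0.095 ] [ 0.5608 -0.3015  0.0982] 0.0009858508512285366
hingeR [ 0.4631 -0.4391  0.095 ] [ 0.4646 -0.4384  0.095 ] [ 0.4633 -0.4391  0.0954] 0.0009249226138267137
rFL [0.1183 0.1322 0.044 ] [0.4108 0.3192 0.044 ] [0.2232 0.1346 0.0773] 0.20600868997947613
rFR [0.4701 0.2607 0.044 ] [0.4485 0.2381 0.044 ] [0.4665 0.2611 0.038 ] 0.013875658708982998
rBL [0.496  0.3842 0.044 ] [0.4873 0.3765 0.044 ] [0.4926 0.3828 0.0433] 0.0054231818263399435
rBR [0.5337 0.3265 0.044 ] [0.5344 0.3274 0.044 ] [0.5336 0.3263 0.0444] 0.0003913694702168356
pep [0.4038 0.4191 0.08  ] [0.3802 0.3798 0.08  ]
salt [ 0.4058 -0.4842  0.08  ] [ 0.4081 -0.4813  0.08  ]
```

Steriliser: origin about (0.469,-0.338), yaw about -0.624. The first move goes above the rack so the wrist camera can measure it.

send_rows(rows=[[0,0,30,0,0,0],[10,0,30,0,0,0],[25,-15,10,0,0,-0.1],[30,-20,0,0,0,-0.1],[30,-22,0,0,0,-0.1],[30,-25,0,0,0,-0.1],[30,-25,0,0,0,-0.1],[30,-25,0,0,0,-0.1]])

```text
time: 0.82
tool_pos: [0.362, 0.3877, 0.3002]
ee_rot: [-3.141, 0.0, 2.211]
wrist_force: [-0.2, 0.4, -0.2]
width: 0.094
finger_force: 0.0
```

send_rows(rows=[[30,-25,0,0,0,-0.05],[30,-25,0,0,0,0],[30,-25,0,0,0,0],[25,-20,0,0,0,0],[14,-19,0,0,0,0],[0,0,0,0,0,0],[0,0,0,0,0,0]])

```text
time: 1.4
tool_pos: [0.4905, 0.2742, 0.2998]
ee_rot: [-3.14, -0.001, 2.163]
wrist_force: [0.3, 0.3, 0.5]
width: 0.0938
finger_force: 0.0
```

```bash
python3 - <<'E'
from h import *
import cv2,json
np.set_printoptions(precision=4,suppress=True)
o=sensors.get_obs();print(o['time'],o['tool_pos'],o['ee_rot'])
m=optics.camera_model("wrist");im=optics.snapshot("wrist");cv2.imwrite("pics/w1.png",im[:,:,::-1]);np.save("pics/w1.npy",im)
import pickle;pickle.dump(m,open("pics/w1.pkl","wb"))
S=optics.camera_model("scene")
for p in [(340,205),(330,300),(316,375),(350,197),(365,300),(440,345)]:print(p,onz(S,*p,0))
E
```

```text
1.4 [0.4905 0.2742 0.2998] [-3.1402 -0.0008  2.1632]
(340, 205) [ 0.5894 -0.1059  0.    ]
(330, 300) [ 0.1938 -0.2269  0.    ]
(316, 375) [-0.0292 -0.2811  0.    ]
(350, 197) [ 0.644  -0.1201 -0.    ]
(365, 300) [ 0.2315 -0.3082  0.    ]
(440, 345) [ 0.1696 -0.5115  0.    ]
```

View pics/w1.png

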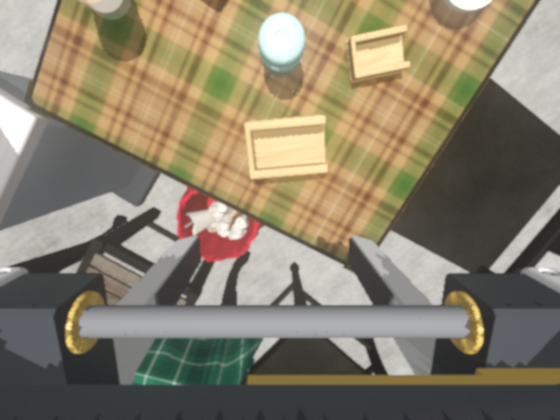

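Wrist view: the larger rack is at (288,148), closed wall on the left and mouth on the right. The smaller one is at (378,55) and the turquoise shaker at (282,42).

```bash
python3 - <<'E'
from h import *
import cv2,pickle
np.set_printoptions(precision=4,suppress=True)
im=np.load("pics/w1.npy");m=pickle.load(open("pics/w1.pkl","rb"))
P={n:onz(m,*p,.044) for n,p in dict(CL=(245,122),CR=(248,181),ML=(326,116.5),MR=(327.5,176)).items()}
for n in P:print(n,P[n])
d=lambda a,b:(P[b]-P[a])[:2]
for a,b in [("CL","ML"),("CR","MR"),("CL","CR"),("ML","MR")]:
    v=d(a,b);print(a,b,np.linalg.norm(v),np.arctan2(v[1],v[0]))
print("mean",sum(P.values())/4)
c=im[95:200,225:345];o=cv2.resize(c,None,fx=5,fy=5,interpolation=cv2.INTER_CUBIC)
cv2.imwrite("pics/w1c.png",o[:,:,::-1])
print("table edges",onz(m,33,100,0),onz(m,345,265,0),onz(m,400,205,0),"pep",onz(m,282,42,.089),"red",onz(m,230,215,-.3))
E
```

```text
CL [0.4105 0.3252 0.044 ]
CR [0.4561 0.2618 0.044 ]
ML [0.4946 0.3902 0.044 ]
MR [0.5427 0.3286 0.044 ]
CL ML 0.10630917921005056 0.658616454811807
CR MR 0.10938000687875117 0.6571838727522938
CL CR 0.07804933951035814 -0.9477198905243314
ML MR 0.0781573146163946 -0.9083744050008451
mean [0.476  0.3264 0.044 ]
table edges [0.138  0.1799 0.    ] [0.6631 0.2266 0.    ] [0.6726 0.3548 0.    ] pep [0.4032 0.42   0.089 ] red [ 0.469   0.1004 -0.3   ]
```

View pics/w1c.png

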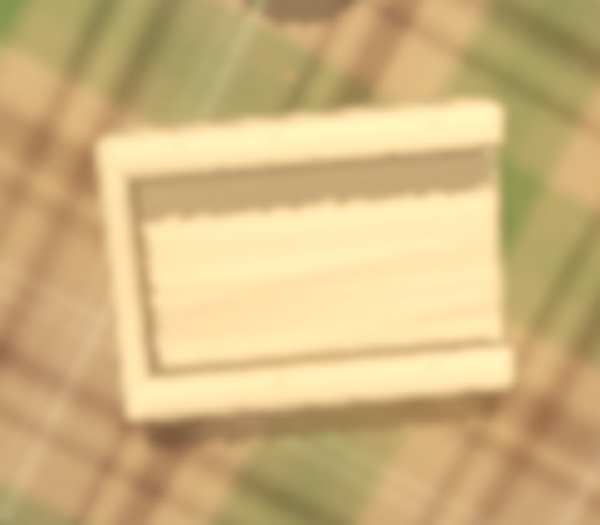

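Rack: origin about (0.478,0.328), yaw about 0.65, and the sizes agree. Next, the steriliser.

send_rows(rows=[[0,-20,4,0,0,-0.04],[-4,-35,4,0,0,-0.08],[-4,-40,4,0,0,-0.08],[-4,-40,4,0,0,-0.08],[-4,-40,4,0,0,-0.08],[-4,-40,4,0,0,-0.08],[-4,-40,3,0,0,-0.08],[-4,-40,3,0,0,-0.08]])

```text
time: 2.12
tool_pos: [0.4611, -0.0199, 0.3312]
ee_rot: [3.14, -0.0, 1.565]
wrist_force: [1.4, -0.1, -0.4]
width: 0.094
finger_force: 0.0
```

send_rows(rows=[[-4,-40,0,0,0,-0.08],[-4,-40,0,0,0,-0.08],[-4,-40,0,0,0,-0.08],[-4,-40,0,0,0,-0.08],[-4,-40,0,0,0,-0.08],[-4,-40,0,0,0,-0.08],[-4,-40,0,0,0,-0.08],[-7,-40,0,0,0,-0.056]])

```text
time: 2.78
tool_pos: [0.4276, -0.3401, 0.3307]
ee_rot: [3.141, -0.001, 0.949]
wrist_force: [0.4, -0.0, -1.0]
width: 0.0942
finger_force: 0.0
```

send_rows(rows=[[0,-16,0,0,0,0],[0,0,0,0,0,0],[0,0,0,0,0,0]], grip=36)

```text
time: 3.03
tool_pos: [0.4276, -0.3549, 0.3301]
ee_rot: [-3.14, -0.001, 0.951]
wrist_force: [-0.5, 0.5, 0.3]
width: 0.0777
finger_force: 0.0
```

```bash
python3 - <<'E'
from h import *
import cv2,pickle
np.set_printoptions(precision=4,suppress=True)
o=sensors.get_obs();print(o['time'],o['tool_pos'],o['ee_rot'],o['joint_positions'])
m=pickle.load(open("pics/w1.pkl","rb"))
P=[onz(m,*p,.044)[:2] for p in [(244.6,123),(250.6,179),(325.4,115),(327.4,172.2)]]
for a,b in [(0,2),(1,3),(0,1),(2,3)]:
    v=P[b]-P[a];print(np.linalg.norm(v),np.arctan2(v[1],v[0]))
print(np.mean(P,0))
m=optics.camera_model("wrist");im=optics.snapshot("wrist");cv2.imwrite("pics/w2.png",im[:,:,::-1]);np.save("pics/w2.npy",im)
pickle.dump(m,open("pics/w2.pkl","wb"))
E
```

```text
3.0333 [ 0.4276 -0.3549  0.3301] [-3.1405 -0.0014  0.9512] [-0.7954  0.1038  1.1569  0.0012  1.8822 -0.1755]
0.10625288646102693 0.688247723628537
0.1055781199802753 0.6826186448701116
0.07426755452489704 -0.8896938276554344
0.0748696944726653 -0.8986718867159821
[0.4751 0.3285]
```

View pics/w2.png

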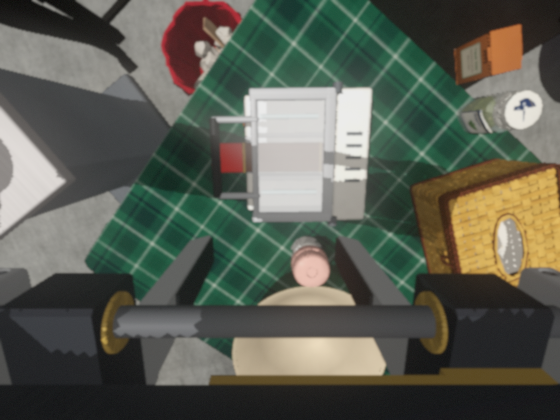

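Wrist view: the handle bar runs at u≈216 from v≈118 to 196, the red cap is at (232,158) and the pink shaker at (310,268). Bare cloth lies to the left, around (160,190), with the table corner at (86,262).

```bash
python3 - <<'E'
from h import *
import cv2,pickle
np.set_printoptions(precision=4,suppress=True)
im=np.load("pics/w2.npy").astype(int);m=pickle.load(open("pics/w2.pkl","rb"))
# bar centroid per row: dark pixels near u 205..228
L=[]
for v in range(126,192,4):
    r=im[v,200:232].sum(1); k=np.where(r<150)[0]
    if len(k): L.append((200+k.mean(),v,len(k)))
L=np.array(L);print(L[:, [0,2]].T.round(1))
a=np.polyfit(L[:,1],L[:,0],1)
p=[onz(m,np.polyval(a,v),v,.097) for v in (118,157,196)];print(p, "x_s yaw",np.arctan2(*(p[0]-p[2])[1::-1])-np.pi/2)
for n,u,v,z in [("bar armL",214,119,.097),("armR",214,196,.097),("hg",334,89,.095),("hgR",334,220,.095),("corner",86,262,0),("edge",160,160,0),("edge2",255,10,0),("bot",205,340,0),("salt",311,268,.089),("hsgTL",370,89,.09),("hsgBR",366,219,.09)]:
    print(n,onz(m,u,v,z))
hsv=cv2.cvtColor(im.astype(np.uint8),cv2.COLOR_RGB2HSV)
k=((hsv[...,0]<8)|(hsv[...,0]>172))&(hsv[...,1]>140)&(hsv[...,2]>90);k[:, :215]=0;k[:,250:]=0;k[:135]=0;k[180:]=0
y,x=np.where(k);print("red",x.min(),x.max(),y.min(),y.max(),onz(m,x.mean(),y.mean(),.062),onz(m,x.mean(),y.min(),.062),onz(m,x.mean(),y.max(),.062))
E
```

```text
[[201.5 203.  207.  208.9 209.7 210.8 212.1 215.5 215.  214.5 215.  216. ]
 [  4.    7.   15.   15.   15.   14.   14.   24.   27.   30.   27.   19. ]]
[array([ 0.4007, -0.2234,  0.097 ]), array([ 0.3837, -0.2698,  0.097 ]), array([ 0.3656, -0.3191,  0.097 ])] x_s yaw -0.3519526910871851
bar armL [ 0.4196 -0.2383  0.097 ]
armR [ 0.3594 -0.3147  0.097 ]
hg [ 0.5599 -0.2951  0.095 ]
hgR [ 0.4705 -0.4347  0.095 ]
corner [ 0.0771 -0.282   0.    ]
edge [ 0.2977 -0.2229  0.    ]
edge2 [ 0.547  -0.1403  0.    ]
bot [ 0.1479 -0.5254  0.    ]
salt [ 0.4052 -0.478   0.089 ]
hsgTL [ 0.5971 -0.3207  0.09  ]
hsgBR [ 0.5069 -0.4606  0.09  ]
red 220 241 148 172 [ 0.3956 -0.2909  0.062 ] [ 0.4078 -0.2749  0.062 ] [ 0.3876 -0.3012  0.062 ]
```

send_rows(rows=[[-11,18,-15,-0.035,-0.049,0],[-12,18,-30,-0.035,-0.049,0],[-12,18,-35,-0.035,-0.049,0],[-11,18,-37,-0.035,-0.049,0],[-11,17,-35,-0.034,-0.049,0],[0,0,0,0,0,0],[0,0,0,0,0,0]], grip=26)

```text
time: 3.67
tool_pos: [0.3637, -0.2583, 0.1664]
ee_rot: [2.865, -0.005, 0.954]
wrist_force: [0.8, -0.8, 1.5]
width: 0.0279
finger_force: 0.0
```

```bash
python3 - <<'E'
from h import *
import cv2,pickle
np.set_printoptions(precision=4,suppress=True)
o=sensors.get_obs();print(o['time'],o['tool_pos'],o['ee_rot'],o['joint_positions'],o['width'])
S=optics.camera_model("scene");D=optics.camera_model("side")
print("bowl rim",onz(S,446,290,.07),onz(S,497,290,.07),onz(D,363,345,.07))
from scipy.spatial.transform import Rotation as R
r=R.from_euler('xyz',o['ee_rot']).as_matrix();print(r)
a=optics.snapshot("scene")[190:280,340:460];b=optics.snapshot("side")[215:305,310:430]
cv2.imwrite("pics/a.png",np.vstack([cv2.resize(q,(400,300),interpolation=2) for q in (a,b)])[:,:,::-1])
E
```

```text
3.6667 [ 0.3637 -0.2583  0.1664] [ 2.8653 -0.0052  0.9537] [-0.7812 -0.3355  1.8986  0.0513  1.3068 -0.17  ] 0.0278970536885422
bowl rim [ 0.2802 -0.4911  0.07  ] [ 0.3316 -0.6019  0.07  ] [ 0.231  -0.5241  0.07  ]
[[ 0.5787  0.7838  0.2254]
 [ 0.8155 -0.5579 -0.1538]
 [ 0.0052  0.2728 -0.9621]]
```

View pics/a.png

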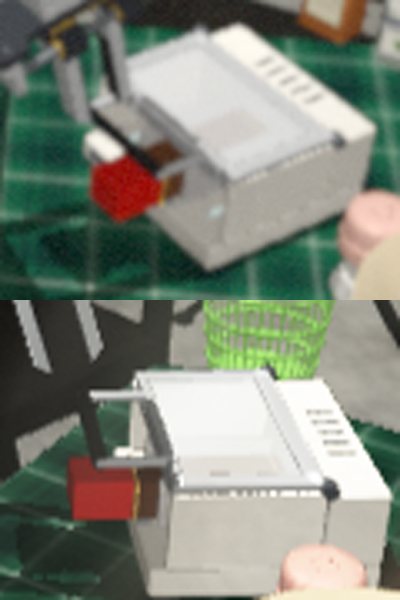

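The tips project where the picture shows them, scene (369,222), so the calibration holds. Descending onto the bar.

send_rows(rows=[[11,-11,0,0,0,0],[5,-3,-20,0,0,0],[5,-4,-23,0,0,0],[5,-3,-22,0,0,0],[0,0,0,0,0,0],[0,0,0,0,0,0]])

```text
time: 4.27
tool_pos: [0.4042, -0.2954, 0.1252]
ee_rot: [2.821, 0.001, 0.95]
wrist_force: [4.3, -2.9, 2.1]
width: 0.0259
finger_force: 2.0
```

send_rows(rows=[[0,0,0,0,0,0],[0,0,0,0,0,0],[0,0,0,0,0,0]], grip=11)

```text
time: 4.52
tool_pos: [0.4003, -0.2921, 0.1216]
ee_rot: [2.83, 0.001, 0.95]
wrist_force: [0.8, -0.6, 7.4]
width: 0.0119
finger_force: 2.7
```

send_rows(rows=[[0,0,0,0,0,0],[0,0,0,0,0,0],[0,0,0,0,0,0]])

```text
time: 4.77
tool_pos: [0.4001, -0.292, 0.1213]
ee_rot: [2.829, 0.001, 0.95]
wrist_force: [-0.0, -0.0, 6.0]
width: 0.0108
finger_force: 2.6
```

```bash
python3 - <<'E'
from h import *
import cv2
np.set_printoptions(precision=4,suppress=True)
o=sensors.get_obs()
for k in o: print(k,o[k])
a=optics.snapshot("scene")[190:280,340:460];b=optics.snapshot("side")[215:305,310:430]
cv2.imwrite("pics/b.png",np.hstack([cv2.resize(q,(400,300),interpolation=2) for q in (a,b)])[:,:,::-1])
E
```

```text
time 4.7667
joint_positions [-0.7758 -0.208   1.9008  0.0513  1.1401 -0.1694]
qvel [ 0.0002 -0.0005  0.0015  0.0011 -0.0024  0.0024]
joint_torque [  0.1698 -17.9979 -25.8414   0.2425  -0.2959   0.0335]
tool_pos [ 0.4001 -0.292   0.1213]
ee_rot [2.829 0.001 0.95 ]
wrist_force [-0.0075 -0.016   5.9734]
wrist_torque [-0.2775 -0.1083 -0.0094]
finger_force 2.6382911950349808
width 0.0107662228254641
```

View pics/b.png

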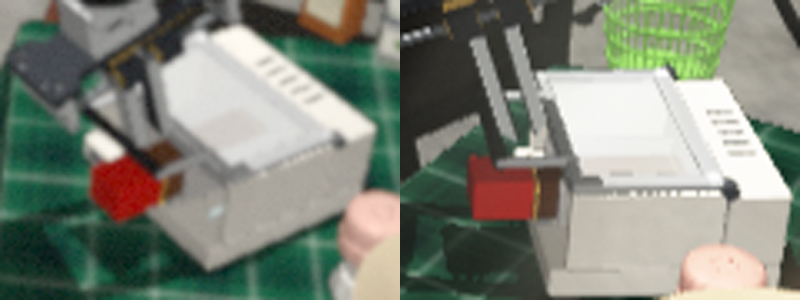

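The picture shows the fingers closed just behind the bar, with the front tip on it (side crop about (515,160)). I'll back off, settle and re-aim.

send_rows(rows=[[-4,3,15,0,0,0],[-4,3,15,0,0,0],[0,0,0,0,0,0],[0,0,0,0,0,0],[0,0,0,0,0,0]])

```text
time: 5.28
tool_pos: [0.3889, -0.2829, 0.1451]
ee_rot: [2.84, -0.001, 0.95]
wrist_force: [-0.1, -0.8, 0.2]
width: 0.0109
finger_force: 0.0
```

send_rows(rows=[[0,0,0,0,0,0],[0,0,0,0,0,0],[0,0,0,0,0,0]], grip=28)

```text
time: 5.53
tool_pos: [0.388, -0.2821, 0.1434]
ee_rot: [2.843, -0.001, 0.95]
wrist_force: [0.2, -0.5, -0.6]
width: 0.0267
finger_force: 0.0
```

send_rows(rows=[[-9,10,0,0,0,0],[0,0,0,0,0,0],[3,-2,-14,0,0,0],[4,-3,-14,0,0,0],[3,-2,-13,0,0,0],[0,0,0,0,0,0],[0,0,0,0,0,0],[0,0,0,0,0,0]])

```text
time: 6.2
tool_pos: [0.3896, -0.2796, 0.1039]
ee_rot: [2.84, -0.001, 0.95]
wrist_force: [0.1, 0.2, -0.9]
width: 0.0281
finger_force: 0.0
```

send_rows(rows=[[0,0,0,0,0,0],[0,0,0,0,0,0],[0,0,0,0,0,0],[0,0,0,0,0,0]], grip=8)

```text
time: 6.53
tool_pos: [0.3879, -0.2784, 0.1033]
ee_rot: [2.845, -0.001, 0.95]
wrist_force: [-6.2, 3.8, 4.6]
width: 0.0114
finger_force: 30.0
```

```bash
python3 - <<'E'
import numpy as np
th=np.concatenate([[0,.02],np.linspace(.07,1.6,22),np.linspace(1.65,1.86,6)])
p=th+.013;x=-152*np.cos(p);z=152*np.sin(p)
w=np.round(np.c_[.815*x,-.579*x,z]-np.r_[.815*x[0],-.579*x[0],z[0]]).astype(int)
d=np.diff(w,axis=0);print(len(d))
for i in range(0,len(d),8):print(th[i+1:i+9].round(2),d[i:i+8].tolist())
E
```

```text
29
[0.02 0.07 0.14 0.22 0.29 0.36 0.43 0.51] [[0, 0, 3], [0, 0, 8], [1, -1, 11], [2, -1, 10], [3, -2, 11], [3, -2, 11], [3, -3, 10], [4, -3, 10]]
[0.58 0.65 0.73 0.8  0.87 0.94 1.02 1.09] [[5, -3, 9], [5, -4, 9], [6, -4, 8], [7, -4, 8], [6, -5, 8], [8, -5, 6], [7, -6, 6], [8, -5, 6]]
[1.16 1.24 1.31 1.38 1.45 1.53 1.6  1.65] [[8, -6, 4], [9, -6, 4], [8, -6, 3], [9, -7, 3], [9, -6, 1], [9, -6, 1], [9, -7, 0], [6, -4, -1]]
[1.69 1.73 1.78 1.82 1.86] [[5, -4, 0], [6, -3, -1], [5, -4, -2], [5, -4, -1], [5, -3, -2]]
```

send_rows(rows=[[-1,1,3,0,0,0],[0,0,8,0.008,0.012,0],[1,-1,11,0.008,0.012,0],[2,-1,10,0.008,0.012,0],[3,-2,11,0.008,0.012,0],[3,-2,11,0.008,0.012,0],[3,-3,10,0.008,0.012,0],[4,-3,10,0.008,0.012,0]])

```text
time: 7.2
tool_pos: [0.4032, -0.2891, 0.1761]
ee_rot: [2.948, 0.001, 0.95]
wrist_force: [0.4, 1.2, -5.0]
width: 0.0108
finger_force: 30.0
```

send_rows(rows=[[5,-3,9,0.008,0.012,0],[5,-4,9,0.008,0.012,0],[6,-4,8,0.008,0.012,0],[7,-4,8,0.008,0.012,0],[6,-5,8,0.008,0.012,0],[8,-5,6,0.008,0.012,0],[7,-6,6,0.008,0.012,0],[8,-5,6,0.008,0.012,0]])

```text
time: 7.87
tool_pos: [0.4544, -0.325, 0.2398]
ee_rot: [3.062, 0.006, 0.95]
wrist_force: [-7.5, 4.5, 7.7]
width: 0.0114
finger_force: 30.0
```

send_rows(rows=[[8,-6,4,0.008,0.012,0],[9,-6,4,0.008,0.012,0],[8,-6,3,0.008,0.012,0],[9,-7,3,0.008,0.012,0],[9,-6,1,0.008,0.012,0],[9,-6,1,0.008,0.012,0],[9,-7,0,0,0,0],[6,-4,-1,0,0,0]])

```text
time: 8.53
tool_pos: [0.5245, -0.3747, 0.2552]
ee_rot: [3.14, 0.008, 0.952]
wrist_force: [-1.2, 1.6, 7.3]
width: 0.0113
finger_force: 30.0
```

send_rows(rows=[[5,-4,0,0,0,0],[6,-3,-1,0,0,0],[5,-4,-2,0,0,0],[5,-4,-1,0,0,0],[5,-3,-2,0,0,0],[0,0,0,0,0,0],[0,0,0,0,0,0],[0,0,0,0,0,0]])

```text
time: 9.2
tool_pos: [0.5496, -0.3922, 0.248]
ee_rot: [-3.141, 0.009, 0.951]
wrist_force: [-1.4, 1.9, 6.0]
width: 0.0109
finger_force: 30.0
```

The bar sits at the 1.85 rad position. Release, rise and turn for the case.

send_rows(rows=[[0,0,0,0,0,0],[0,0,0,0,0,0],[0,0,0,0,0,0],[0,0,15,0,0,0],[0,0,30,0,0,0],[0,0,35,0,0,0],[-15,10,10,0,0,0],[-25,18,0,0,0,-0.12]], grip=26)

```text
time: 9.87
tool_pos: [0.511, -0.3662, 0.3384]
ee_rot: [3.137, 0.009, 0.829]
wrist_force: [0.1, -0.1, 1.0]
width: 0.0264
finger_force: 0.0
```

send_rows(rows=[[-25,18,0,0,0,-0.12],[-25,18,0,0,0,-0.12],[-25,18,0,0,0,-0.12],[-25,18,-10,0,0,-0.12],[-10,5,-20,0,0,-0.12],[0,0,-30,0,0,-0.12],[0,0,-30,0,0,-0.12],[0,0,0,0,0,-0.12]], grip=70)

```text
time: 10.53
tool_pos: [0.3962, -0.2848, 0.2381]
ee_rot: [-3.132, 0.02, -0.135]
wrist_force: [-1.2, 0.2, -0.6]
width: 0.0697
finger_force: 0.0
```

send_rows(rows=[[0,0,0,0,0,-0.12],[0,0,0,0,0,-0.12],[0,0,0,0,0,-0.12],[0,0,0,0,0,-0.12],[0,0,0,0,0,0],[0,0,0,0,0,0],[0,0,0,0,0,0]])

```text
time: 11.12
tool_pos: [0.3992, -0.2873, 0.2459]
ee_rot: [-3.139, 0.009, -0.607]
wrist_force: [0.2, -0.6, -0.5]
width: 0.0702
finger_force: 0.0
```

```bash
python3 - <<'E'
from h import *
import cv2,pickle
np.set_printoptions(precision=4,suppress=True)
o=sensors.get_obs();print(o['time'],o['tool_pos'],o['ee_rot'],o['joint_positions'])
xs=np.array([.815,-.579]);ys=np.array([.579,.815]);O=np.array([.4695,-.336])
for n in("scene","side","wrist"):
    m=optics.camera_model(n);im=optics.snapshot(n);np.save(f"pics/{n}3.npy",im);pickle.dump(m,open(f"pics/{n}3.pkl","wb"))
    hsv=cv2.cvtColor(im,cv2.COLOR_RGB2HSV)
    k=(((hsv[...,0]<6)|(hsv[...,0]>174))&(hsv[...,1]>160)&(hsv[...,2]>80)).astype(np.uint8)
    q,l,s,c=cv2.connectedComponentsWithStats(k)
    for i in range(1,q):
        if s[i,4]>60:
            w=onz(m,*c[i],.05)
            if abs(w[0]-.39)<.15 and abs(w[1]+.28)<.15:
                y,x=np.where(l==i);h=cv2.approxPolyDP(cv2.convexHull(np.c_[x,y].astype(np.int32)),2,True)[:,0]
                for p in h:
                    g=onz(m,*p,.062)[:2]-O; f=onz(m,*p,.03)[:2]-O
                    print(n,p,"local@62",g@xs,g@ys,"@30",f@xs,f@ys)
E
```

```text
11.1167 [ 0.3992 -0.2873  0.2459] [-3.1395  0.0093 -0.6065] [-0.7397 -0.0385  1.4688  0.0009  1.7208  1.4377]
scene [387 248] local@62 -0.08527456497472706 -0.035923291374625764 @30 -0.05970402897717373 -0.008549377710853734
scene [382 253] local@62 -0.10928712601047137 -0.04531008175790431 @30 -0.08453615408757938 -0.018256545256862346
scene [374 255] local@62 -0.13245567118562612 -0.041118469859462624 @30 -0.10849545653595694 -0.013921870961961824
scene [368 249] local@62 -0.13181246615441572 -0.013802538765804158 @30 -0.10783029850542093 0.014326370340381273
scene [368 241] local@62 -0.11202467583301874 0.012948584836819555 @30 -0.08736713823742791 0.04199052691057965
scene [380 236] local@62 -0.0706316501595492 0.01363895876248085 @30 -0.044561342108820054 0.042704463740119096
scene [386 241] local@62 -0.0695699487326687 -0.011550744020938399 @30 -0.04346340413281861 0.016655020280894748
side [349 279] local@62 -0.07569770744259012 -0.06129997463815799 @30 -0.06658678616536218 -0.013340335644905658
side [332 280] local@62 -0.11603859793839001 -0.0644949571813986 @30 -0.1092178657
[... 783 characters left out ...]
08581134271423 -0.017651715234728742
wrist [210 235] local@62 -0.13281409013972595 0.07544856807635739 @30 -0.14416628802080775 0.08256971861541604
wrist [183 242] local@62 -0.14206891295675128 0.10819239617460283 @30 -0.1542977490947753 0.11841511796544771
wrist [177 241] local@62 -0.14088032745250895 0.11529592598752983 @30 -0.15299657801809505 0.1261915105782854
wrist [155 228] local@62 -0.12482854320558497 0.14019259232222378 @30 -0.13542433158175465 0.15344644682379466
wrist [149 221] local@62 -0.11625536836750454 0.14648265865284907 @30 -0.12603908576240275 0.16033232280881832
wrist [207 232] local@62 -0.12908946548028757 0.07885180562019492 @30 -0.14008885828516546 0.08629531870334267
```

The cover is open. The cap spans local x from -111 to -68 mm, y≈0. Gripping it at local x = -92 mm.

send_rows(rows=[[-5,5,-10,0,0,-0.012],[0,0,-35,0,0,0],[0,0,-40,0,0,0],[0,0,-40,0,0,0],[0,0,-35,0,0,0],[0,0,-18,0,0,0],[0,0,-8,0,0,0],[0,0,0,0,0,0]])

```text
time: 11.93
tool_pos: [0.3931, -0.2813, 0.0582]
ee_rot: [-3.139, 0.013, -0.62]
wrist_force: [-0.3, 0.6, -0.5]
width: 0.0703
finger_force: 0.0
```

send_rows(rows=[[0,0,0,0,0,0],[0,0,0,0,0,0],[0,0,0,0,0,0]])

```text
time: 12.18
tool_pos: [0.3956, -0.2835, 0.0626]
ee_rot: [-3.14, 0.004, -0.621]
wrist_force: [0.5, -0.4, 0.5]
width: 0.0703
finger_force: 0.0
```

send_rows(rows=[[0,0,0,0,0,0],[0,0,0,0,0,0],[0,0,0,0,0,0],[0,0,0,0,0,0],[0,0,0,0,0,0],[0,0,0,0,0,0]], grip=30)

```text
time: 12.68
tool_pos: [0.3944, -0.2823, 0.0604]
ee_rot: [-3.139, 0.009, -0.621]
wrist_force: [-0.3, 0.6, 1.0]
width: 0.0397
finger_force: 30.0
```

send_rows(rows=[[0,0,3,0,0,0],[0,0,4,0,0,0],[-6,4,1,0,0,0],[-12,9,0,0,0,0],[-16,11,0,0,0,0],[-16,11,0,0,0,0],[-16,12,0,0,0,0],[-16,11,0,0,0,0]])

```text
time: 13.35
tool_pos: [0.311, -0.2232, 0.068]
ee_rot: [-3.139, 0.01, -0.621]
wrist_force: [0.2, -0.5, -0.4]
width: 0.0397
finger_force: 30.0
```

send_rows(rows=[[-14,10,0,0,0,0],[-6,4,5,0,0,0],[0,0,10,0,0,0],[0,0,10,0,0,0.05],[0,0,0,0,0,0.1],[0,0,0,0,0,0.1],[0,0,0,0,0,0.1],[0,0,0,0,0,0.1]])

```text
time: 14.02
tool_pos: [0.2934, -0.2114, 0.0948]
ee_rot: [-3.141, 0.007, -0.166]
wrist_force: [0.3, -0.6, -1.8]
width: 0.0397
finger_force: 30.0
```

send_rows(rows=[[0,0,0,0,0,0.1],[0,0,0,0,0,0.1],[0,0,0,0,0,0.1],[0,0,0,0,0,0.1],[0,0,0,0,0,0.09],[0,0,0,0,0,0],[0,0,0,0,0,0],[0,0,0,0,0,0]])

```text
time: 14.68
tool_pos: [0.2928, -0.2108, 0.094]
ee_rot: [-3.141, 0.008, 0.317]
wrist_force: [0.2, 0.3, -1.6]
width: 0.0398
finger_force: 30.0
```

```bash
python3 - <<'E'
from h import *
import cv2,pickle
np.set_printoptions(precision=4,suppress=True)
o=sensors.get_obs();print(o['time'],o['tool_pos'],o['ee_rot'],o['joint_positions'],o['width'],o['finger_force'],o['wrist_force'],o['wrist_torque'])
im=[optics.snapshot(n) for n in ("scene","side")]
a=cv2.resize(im[0][150:360,300:500],(400,420),interpolation=2);b=cv2.resize(im[1][180:390,230:430],(400,420),interpolation=2)
cv2.imwrite("pics/c.png",np.hstack([a,b])[:,:,::-1])
E
```

```text
14.6833 [ 0.2928 -0.2108  0.094 ] [-3.1406  0.0083  0.3172] [-0.7752 -0.2806  1.981  -0.007   1.4459  0.4793] 0.039772299693107666 29.95150476694107 [ 0.1675  0.2604 -1.6439] [-0.0664  0.2162 -0.0349]
```

View pics/c.png

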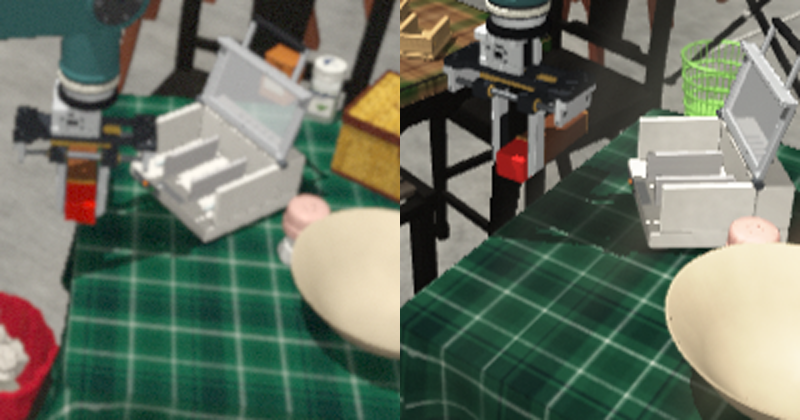

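The picture shows the cover open at the back, the case level in the fingers and clear bare cloth ahead of the bowl, at crop (150,300). Laying it there.

send_rows(rows=[[-5,-14,0,0,0,0],[-10,-27,0,0,0,0],[-10,-27,0,0,0,0],[-10,-27,0,0,0,0],[-8,-20,-10,0,0,0],[-3,-8,-15,0,0,0],[0,0,-15,0,0,0],[0,0,-10,0,0,0]])

```text
time: 15.45
tool_pos: [0.2456, -0.3335, 0.042]
ee_rot: [-3.138, 0.009, 0.317]
wrist_force: [-0.1, 0.5, -1.7]
width: 0.0396
finger_force: 30.0
```

send_rows(rows=[[0,0,-6,0,0,0],[0,0,0,0,0,0],[0,0,-3,0,0,0],[0,0,0,0,0,0],[0,0,0,0,0,0],[0,0,0,0,0,0]])

```text
time: 15.95
tool_pos: [0.2467, -0.3337, 0.0351]
ee_rot: [-3.141, 0.009, 0.319]
wrist_force: [-0.6, 0.3, -1.7]
width: 0.04
finger_force: 30.0
```

send_rows(rows=[[0,0,-2,0,0,0],[0,0,0,0,0,0],[0,0,-2,0,0,0],[0,0,0,0,0,0],[0,0,0,0,0,0]])

```text
time: 16.37
tool_pos: [0.2464, -0.3335, 0.0305]
ee_rot: [-3.14, 0.009, 0.319]
wrist_force: [0.1, -0.1, -1.1]
width: 0.0396
finger_force: 29.9
```

send_rows(rows=[[0,0,-1,0,0,0],[0,0,0,0,0,0],[0,0,0,0,0,0]])

```text
time: 16.62
tool_pos: [0.2465, -0.3336, 0.0304]
ee_rot: [-3.14, 0.009, 0.319]
wrist_force: [-0.6, 1.9, 6.2]
width: 0.0399
finger_force: 30.0
```

send_rows(rows=[[0,0,0,0,0,0],[0,0,0,0,0,0],[0,0,0,0,0,0],[0,0,0,0,0,0],[0,0,15,0,0,0],[0,0,30,0,0,0],[0,0,40,0,0,0],[0,0,40,0,0,0]], grip=70)

```text
time: 17.28
tool_pos: [0.2457, -0.3322, 0.1545]
ee_rot: [-3.136, 0.009, 0.319]
wrist_force: [-0.2, -1.0, -0.5]
width: 0.07
finger_force: 0.0
```

send_rows(rows=[[25,8,40,0,0,0],[25,8,15,0,0,0],[0,0,0,0,0,0],[0,0,0,0,0,0],[0,0,0,0,0,0],[0,0,0,0,0,0]])

```text
time: 17.78
tool_pos: [0.2918, -0.3178, 0.2021]
ee_rot: [-3.136, 0.01, 0.318]
wrist_force: [-0.5, 0.1, -0.4]
width: 0.07
finger_force: 0.0
```

```bash
cat > caps.py <<'E'
from h import *
import cv2
np.set_printoptions(precision=4,suppress=True)
def dark(n,z,lo,hi):
    m=optics.camera_model(n);im=optics.snapshot(n);np.save(f"pics/{n}_last.npy",im)
    hsv=cv2.cvtColor(im,cv2.COLOR_RGB2HSV)
    out={}
    for nm,k in dict(red=((hsv[...,0]<6)|(hsv[...,0]>174))&(hsv[...,1]>150)&(hsv[...,2]>70),
                     wood=(hsv[...,0]>=4)&(hsv[...,0]<20)&(hsv[...,1]>70)&(hsv[...,2]>25)&(hsv[...,2]<150)).items():
        q,l,s,c=cv2.connectedComponentsWithStats(k.astype(np.uint8))
        for i in range(1,q):
            w=onz(m,*c[i],z)[:2]
            if s[i,4]>60 and (w>lo).all() and (w<hi).all():
                y,x=np.where(l==i);r=cv2.minAreaRect(np.c_[x,y].astype(np.float32));b=cv2.boxPoints(r)
                print(nm,s[i],c[i].round(1),w);print(np.array([onz(m,*p,z)[:2] for p in b]))
E
python3 - <<'E'
from caps import *
o=sensors.get_obs();print(o['time'],o['tool_pos'],o['ee_rot'],o['width'])
dark("wrist",.032,np.array([.15,-.45]),np.array([.45,-.2]))
E
```

```text
17.7833 [ 0.2918 -0.3178  0.2021] [-3.1358  0.0105  0.3184] 0.06995374451973073
red [ 258  220   36   36 1250] [275.4 237.7] [ 0.2495 -0.3324]
[[ 0.2634 -0.3072]
 [ 0.2758 -0.3446]
 [ 0.2358 -0.3586]
 [ 0.2229 -0.32  ]]
wood [ 256  112   39  109 3906] [274.9 164.3] [ 0.3286 -0.3056]
[[ 0.2627 -0.305 ]
 [ 0.3732 -0.2703]
 [ 0.3855 -0.3074]
 [ 0.2762 -0.3456]]
```

send_rows(rows=[[20,7,0,0,0,0.006],[24,8,0,0,0,0],[20,6,-12,0,0,0],[0,0,-35,0,0,0],[0,0,-40,0,0,0],[0,0,-40,0,0,0],[0,0,-30,0,0,0],[0,0,-10,0,0,0]])

```text
time: 18.5
tool_pos: [0.3529, -0.2939, 0.0306]
ee_rot: [-3.128, 0.014, 0.324]
wrist_force: [0.1, -0.9, -0.5]
width: 0.0696
finger_force: 0.0
```

send_rows(rows=[[0,0,-4,0,0,0],[0,0,0,0,0,0],[0,0,0,0,0,0],[0,0,0,0,0,0]])

```text
time: 18.83
tool_pos: [0.3583, -0.2989, 0.0355]
ee_rot: [3.139, 0.007, 0.325]
wrist_force: [-0.1, -0.1, 0.3]
width: 0.0699
finger_force: 0.0
```

send_rows(rows=[[0,0,0,0,0,0],[0,0,0,0,0,0],[0,0,0,0,0,0],[0,0,0,0,0,0],[0,0,0,0,0,0]], grip=30)

```text
time: 19.25
tool_pos: [0.3572, -0.2972, 0.0334]
ee_rot: [-3.139, 0.008, 0.325]
wrist_force: [-1.1, 1.2, 0.3]
width: 0.0402
finger_force: 0.6
```

send_rows(rows=[[0,0,0,0,0,0],[0,0,0,0,0,0],[0,0,0,0,0,0]])

```text
time: 19.5
tool_pos: [0.3571, -0.2972, 0.0334]
ee_rot: [-3.139, 0.009, 0.325]
wrist_force: [-0.4, 2.9, 3.5]
width: 0.0397
finger_force: 30.0
```

send_rows(rows=[[0,0,8,0,0,0],[0,0,20,0,0,0],[0,0,35,0,0,0],[0,10,35,0,0,0],[0,25,30,0,0,0],[0,35,20,0,0,0.04],[3,38,10,0,0,0.04],[3,38,0,0,0,0.04]])

```text
time: 20.17
tool_pos: [0.3642, -0.1512, 0.1947]
ee_rot: [3.138, 0.005, 0.445]
wrist_force: [1.0, 1.0, -1.2]
width: 0.04
finger_force: 30.0
```

send_rows(rows=[[12,38,0,0,0,0.02],[13,39,0,0,0,0.02],[13,39,0,0,0,0.02],[13,39,0,0,0,0.02],[13,39,0,0,0,0.02],[13,39,0,0,0,0.02],[13,39,0,0,0,0.02],[13,39,0,0,0,0.02]])

```text
time: 20.83
tool_pos: [0.4662, 0.1617, 0.1912]
ee_rot: [-3.14, 0.009, 0.606]
wrist_force: [0.7, -1.2, -1.2]
width: 0.0397
finger_force: 30.0
```

send_rows(rows=[[15,39,0,0,0,0.02],[15,39,0,0,0,0.02],[15,39,0,0,0,0.02],[15,39,0,0,0,0.015],[15,39,-10,0,0,0],[10,25,-10,0,0,0],[0,11,-10,0,0,0],[0,0,0,0,0,0]])

```text
time: 21.5
tool_pos: [0.5487, 0.3904, 0.1568]
ee_rot: [-3.138, 0.016, 0.683]
wrist_force: [-1.2, -0.4, -2.1]
width: 0.04
finger_force: 30.0
```

send_rows(rows=[[0,0,-10,0,0,0],[0,0,-10,0,0,0],[0,0,-10,0,0,0],[0,0,0,0,0,0],[0,0,0,0,0,0],[0,0,0,0,0,0],[0,0,0,0,0,0]])

```text
time: 22.08
tool_pos: [0.5509, 0.3888, 0.1326]
ee_rot: [-3.14, 0.007, 0.679]
wrist_force: [0.2, -0.5, -1.0]
width: 0.0401
finger_force: 30.0
```

```bash
python3 - <<'E'
from caps import *
o=sensors.get_obs();print(o['time'],o['tool_pos'],o['ee_rot'],o['width'],o['finger_force'],o['wrist_force'])
p=o['tool_pos'];y=o['ee_rot'][2]
cap=p[:2]-.1344*np.array([np.cos(y),np.sin(y)]);print("cap pred",cap)
z=p[2]-.0334
# predicted vs seen red cap from scene/side
for n in("scene","side"):
    print(n); dark(n,z+.016,np.array([.35,.2]),np.array([.6,.45]))
E
```

```text
22.0833 [0.5509 0.3888 0.1326] [-3.1398  0.0071  0.6794] 0.040132707145566035 29.981699287891388 [ 0.1539 -0.4645 -1.0121]
cap pred [0.4463 0.3043]
scene
red [197 158  14  16 164] [203.3 165.4] [0.4611 0.3148]
[[0.4825 0.3559]
 [0.5076 0.3257]
 [0.4378 0.2743]
 [0.4139 0.3035]]
wood [194 124  20  35 248] [202.3 145.8] [0.5653 0.3855]
[[0.6765 0.5023]
 [0.715  0.4493]
 [0.5144 0.3106]
 [0.4806 0.3587]]
wood [176 160  20  18 120] [184.9 168.2] [0.423  0.3594]
[[0.3793 0.3743]
 [0.4902 0.3831]
 [0.4668 0.3444]
 [0.3589 0.3376]]
wood [200 166  53  22 617] [227.5 176.3] [0.438 0.212]
[[0.3595 0.2635]
 [0.4607 0.3255]
 [0.5161 0.1672]
 [0.4128 0.1148]]
side
red [230 169  15  13 157] [237.4 174.9] [0.4601 0.3156]
[[0.4716 0.3886]
 [0.5126 0.3568]
 [0.4467 0.2486]
 [0.4086 0.2779]]
```

send_rows(rows=[[0,1,-15,0,0,0],[0,0,-18,0,0,0],[0,0,-12,0,0,0],[0,0,-6,0,0,0],[0,0,-6,0,0,0],[0,0,0,0,0,0],[0,0,0,0,0,0]])

```text
time: 22.77
tool_pos: [0.5506, 0.3901, 0.0747]
ee_rot: [-3.14, 0.009, 0.68]
wrist_force: [0.5, -0.3, -2.0]
width: 0.0399
finger_force: 30.0
```

send_rows(rows=[[0,0,-6,0,0,0],[0,0,-5,0,0,0],[0,0,-5,0,0,0],[0,0,0,0,0,0],[0,0,0,0,0,0],[0,0,0,0,0,0]])

```text
time: 23.27
tool_pos: [0.5505, 0.3901, 0.0585]
ee_rot: [-3.139, 0.009, 0.68]
wrist_force: [0.5, -0.3, -2.7]
width: 0.0396
finger_force: 30.0
```

It's inside the pocket, no contact. Lowering to the floor.

send_rows(rows=[[0,0,-5,0,0,0],[0,0,-5,0,0,0],[0,0,-3,0,0,0],[0,0,0,0,0,0],[0,0,0,0,0,0],[0,0,0,0,0,0]])

```text
time: 23.77
tool_pos: [0.5505, 0.39, 0.0454]
ee_rot: [-3.139, 0.009, 0.68]
wrist_force: [-0.3, 0.6, -2.2]
width: 0.0401
finger_force: 30.0
```

send_rows(rows=[[-2,-2,0,0,0,0],[-2,-2,0,0,0,0],[0,0,0,0,0,0],[0,0,0,0,0,0],[0,0,0,0,0,0]])

```text
time: 24.18
tool_pos: [0.5465, 0.386, 0.0456]
ee_rot: [-3.14, 0.008, 0.68]
wrist_force: [-0.3, -0.4, -1.3]
width: 0.0398
finger_force: 30.0
```

send_rows(rows=[[-2,-1,0,0,0,0],[0,0,0,0,0,0],[0,0,0,0,0,0],[0,0,0,0,0,0]])

```text
time: 24.52
tool_pos: [0.5444, 0.3851, 0.0454]
ee_rot: [-3.139, 0.009, 0.68]
wrist_force: [0.2, -0.4, -1.5]
width: 0.0399
finger_force: 30.0
```

send_rows(rows=[[-1,-1,0,0,0,0],[0,0,0,0,0,0],[0,0,0,0,0,0],[0,0,0,0,0,0]])

```text
time: 24.85
tool_pos: [0.544, 0.3846, 0.0458]
ee_rot: [-3.139, 0.007, 0.68]
wrist_force: [2.0, 3.0, -2.1]
width: 0.0398
finger_force: 30.0
```

The wall is touched. Down the last 2 mm and release.

send_rows(rows=[[0,0,-2,0,0,0],[0,0,0,0,0,0],[0,0,-1,0,0,0],[0,0,0,0,0,0],[0,0,0,0,0,0]])

```text
time: 25.27
tool_pos: [0.5441, 0.3845, 0.0434]
ee_rot: [-3.14, 0.007, 0.68]
wrist_force: [3.4, 3.2, 2.4]
width: 0.0397
finger_force: 30.0
```

send_rows(rows=[[0,0,0,0,0,0],[0,0,0,0,0,0]])

```text
time: 25.43
tool_pos: [0.5441, 0.3845, 0.0434]
ee_rot: [-3.14, 0.007, 0.68]
wrist_force: [3.2, 3.5, 3.6]
width: 0.0398
finger_force: 30.0
```

send_rows(rows=[[0,0,0,0,0,0],[0,0,0,0,0,0],[0,0,0,0,0,0],[0,0,0,0,0,0],[0,0,15,0,0,0],[0,0,30,0,0,0],[0,0,40,0,0,0],[-10,-8,40,0,0,0]], grip=66)

```text
time: 26.1
tool_pos: [0.533, 0.3758, 0.1659]
ee_rot: [-3.139, 0.013, 0.68]
wrist_force: [-0.2, -0.2, 0.1]
width: 0.0656
finger_force: 0.0
```

send_rows(rows=[[-25,-20,40,0,0,0],[-30,-22,35,0,0,0],[-20,-18,20,0,0,0],[0,0,0,0,0,0],[0,0,0,0,0,0],[0,0,0,0,0,0],[0,0,0,0,0,0]])

```text
time: 26.68
tool_pos: [0.4685, 0.3238, 0.2456]
ee_rot: [-3.139, 0.013, 0.68]
wrist_force: [0.1, 0.6, -0.1]
width: 0.066
finger_force: 0.0
```

```bash
python3 - <<'E'
from caps import *
o=sensors.get_obs();print(o['time'],o['tool_pos'],o['ee_rot'],o['width'],o['joint_positions'])
dark("wrist",.042,np.array([.38,.2]),np.array([.65,.48]))
E
```

```text
26.6833 [0.4685 0.3238 0.2456] [-3.1387  0.0131  0.6801] 0.06598831960176524 [0.5049 0.1382 1.285  0.0006 1.7318 1.3958]
red [259 190  32  33 895] [275.4 207.5] [0.4553 0.3112]
[[0.4597 0.3405]
 [0.4833 0.3114]
 [0.4522 0.2854]
 [0.4279 0.3154]]
red [373 193  21  29 132] [384.4 203.8] [0.543  0.2105]
[[0.5418 0.2297]
 [0.5519 0.2276]
 [0.5435 0.1859]
 [0.5332 0.1878]]
wood [204  45   9  31 150] [207.8  59.6] [0.5377 0.4731]
[[0.5459 0.4855]
 [0.5511 0.4805]
 [0.5296 0.459 ]
 [0.5242 0.4641]]
wood [292  96  10  40 187] [295.2 120.2] [0.5492 0.3586]
[[0.5669 0.3781]
 [0.5732 0.3703]
 [0.541  0.3429]
 [0.5344 0.3509]]
wood [ 307  124  100   76 3189] [347.5 164.6] [0.5497 0.2781]
[[0.5364 0.3391]
 [0.6269 0.2597]
 [0.5847 0.1984]
 [0.4885 0.2812]]
wood [190 158  33  40 516] [207.  173.7] [0.4361 0.401 ]
[[0.4364 0.4261]
 [0.4634 0.4025]
 [0.4319 0.3693]
 [0.4038 0.3935]]
wood [338 186  38  50 137] [357. 211.] [0.5152 0.2303]
[[0.4771 0.2291]
 [0.5509 0.2366]
 [0.5513 0.2298]
 [0.4774 0.2219]]
wood [307 206   7  12  63] [309.3 211.8] [0.4773 0.2754]
[[0.4705 0.2732]
 [0.4812 0.2824]
 [0.4858 0.2766]
 [0.4752 0.2674]]
wood [308 236  27  41 204] [325.8 255.2] [0.447  0.2212]
[[0.4103 0.2197]
 [0.4681 0.237 ]
 [0.4727 0.2161]
 [0.4146 0.1979]]
```

The case sits right: cap face at rack x≈-48 mm, in line. Next, the cover.

send_rows(rows=[[4,-25,15,0,0,0.015],[4,-38,15,0,0,0.015],[4,-40,15,0,0,0.015],[4,-40,15,0,0,0.015],[4,-40,15,0,0,0.015],[4,-40,10,0,0,0.015],[4,-40,0,0,0,0.015],[4,-40,0,0,0,0.015]], grip=28)

```text
time: 27.4
tool_pos: [0.501, 0.0226, 0.3312]
ee_rot: [-3.139, 0.009, 0.801]
wrist_force: [1.4, 0.2, -0.4]
width: 0.0283
finger_force: 0.0
```

send_rows(rows=[[4,-40,0,0,0,0.015],[4,-40,0,0,0,0.015],[4,-40,0,0,0,0.015],[4,-40,0,0,0,0.015],[4,-40,0,0,0,0.015],[4,-40,0,0,0,0.015],[4,-40,0,0,0,0.015],[4,-40,0,0,0,0.015]])

```text
time: 28.07
tool_pos: [0.5326, -0.2979, 0.3295]
ee_rot: [-3.136, 0.009, 0.921]
wrist_force: [1.0, -0.1, -0.6]
width: 0.0277
finger_force: 0.0
```

send_rows(rows=[[4,-40,0,0,0,0.015],[5,-35,0,0,0,0.018],[5,-18,0,0,0,0],[0,0,0,0,0,0],[0,0,0,0,0,0],[0,0,0,0,0,0],[0,0,0,0,0,0],[0,0,0,0,0,0]])

```text
time: 28.73
tool_pos: [0.5467, -0.387, 0.3328]
ee_rot: [-3.14, 0.009, 0.955]
wrist_force: [0.9, 0.4, 0.2]
width: 0.0282
finger_force: 0.0
```

send_rows(rows=[[3,-5,-10,0,0,0],[0,0,-25,0,0,0],[0,0,-25,0,0,0],[0,0,-15,0,0,0],[0,0,-7,0,0,0],[0,0,0,0,0,0],[0,0,0,0,0,0],[0,0,0,0,0,0]])

```text
time: 29.4
tool_pos: [0.5499, -0.3939, 0.2519]
ee_rot: [3.141, 0.009, 0.953]
wrist_force: [-0.3, 0.1, 0.5]
width: 0.0276
finger_force: 0.0
```

send_rows(rows=[[0,0,0,0,0,0],[0,0,0,0,0,0],[0,0,0,0,0,0],[0,0,0,0,0,0]], grip=8)

```text
time: 29.73
tool_pos: [0.5488, -0.3933, 0.2512]
ee_rot: [-3.139, 0.009, 0.953]
wrist_force: [-4.2, 2.7, 3.6]
width: 0.011
finger_force: 30.0
```

send_rows(rows=[[-5,3,2,0,0,0],[-5,4,1,0,0,0],[-5,4,2,0,0,0],[-6,3,1,0,0,0],[-5,4,0,0,0,0],[-6,4,1,0,0,0],[-9,7,0,0,0,0],[-9,6,-1,-0.008,-0.012,0]])

```text
time: 30.4
tool_pos: [0.4993, -0.3583, 0.257]
ee_rot: [3.127, 0.008, 0.953]
wrist_force: [2.0, -0.7, 3.2]
width: 0.011
finger_force: 30.0
```

send_rows(rows=[[-9,6,-1,-0.008,-0.012,0],[-9,7,-3,-0.008,-0.012,0],[-8,6,-3,-0.008,-0.012,0],[-9,6,-4,-0.008,-0.012,0],[-8,6,-4,-0.008,-0.012,0],[-8,5,-6,-0.008,-0.012,0],[-7,6,-6,-0.008,-0.012,0],[-8,5,-6,-0.008,-0.012,0]])

```text
time: 31.07
tool_pos: [0.432, -0.3109, 0.2219]
ee_rot: [3.015, 0.005, 0.952]
wrist_force: [4.9, -1.9, -2.8]
width: 0.0108
finger_force: 30.0
```

send_rows(rows=[[-6,5,-8,-0.008,-0.012,0],[-7,4,-8,-0.008,-0.012,0],[-6,4,-8,-0.008,-0.012,0],[-5,4,-9,-0.008,-0.012,0],[-5,3,-9,-0.008,-0.012,0],[-4,3,-10,-0.008,-0.012,0],[-3,3,-10,-0.008,-0.012,0],[0,0,0,0,0,0]])

```text
time: 31.73
tool_pos: [0.3946, -0.284, 0.1571]
ee_rot: [2.919, 0.002, 0.951]
wrist_force: [2.5, -2.9, -3.6]
width: 0.0112
finger_force: 30.0
```

Slow for the last part.

send_rows(rows=[[-3,2,-10,-0.008,-0.012,0],[-2,2,-8,-0.008,-0.012,0],[-2,1,-8,-0.008,-0.012,0],[-1,1,-7,-0.008,-0.012,0],[-1,0,-6,-0.008,-0.012,0],[0,0,-5,0,0,0],[0,0,0,0,0,0]])

```text
time: 32.32
tool_pos: [0.387, -0.2783, 0.115]
ee_rot: [2.846, -0.001, 0.952]
wrist_force: [0.4, 1.1, -1.4]
width: 0.011
finger_force: 30.0
```

send_rows(rows=[[0,0,-3,0,0,0],[0,0,-2,0,0,0],[0,0,0,0,0,0],[0,0,0,0,0,0]])

```text
time: 32.65
tool_pos: [0.3869, -0.2782, 0.1102]
ee_rot: [2.847, -0.001, 0.952]
wrist_force: [-4.2, 3.5, -2.2]
width: 0.0114
finger_force: 30.0
```

send_rows(rows=[[0,0,-2,0,0,0],[0,0,0,0,0,0],[0,0,-2,0,0,0],[0,0,0,0,0,0],[0,0,0,0,0,0]])

```text
time: 33.07
tool_pos: [0.3868, -0.2782, 0.1066]
ee_rot: [2.847, -0.001, 0.952]
wrist_force: [-5.2, 4.8, 1.0]
width: 0.0109
finger_force: 30.0
```

send_rows(rows=[[0,0,-2,0,0,0],[0,0,0,0,0,0],[0,0,-1,0,0,0],[0,0,0,0,0,0],[0,0,0,0,0,0]])

```text
time: 33.48
tool_pos: [0.3869, -0.2783, 0.1064]
ee_rot: [2.846, -0.0, 0.953]
wrist_force: [-13.2, 9.8, 14.3]
width: 0.0106
finger_force: 30.0
```

The stop is reached with a firm reaction. Release and back off along the tool axis.

send_rows(rows=[[0,0,2,0,0,0],[0,0,0,0,0,0],[0,0,0,0,0,0]])

```text
time: 33.73
tool_pos: [0.3869, -0.2782, 0.1064]
ee_rot: [2.847, -0.001, 0.952]
wrist_force: [-7.1, 7.0, 5.1]
width: 0.011
finger_force: 30.0
```

send_rows(rows=[[0,0,0,0,0,0],[0,0,0,0,0,0],[0,0,0,0,0,0],[0,0,0,0,0,0],[-3,2,10,0,0,0],[-5,3,20,0,0,0],[-8,5,30,0,0,0],[-8,5,30,0,0,0]], grip=28)

```text
time: 34.4
tool_pos: [0.3636, -0.264, 0.1977]
ee_rot: [2.843, -0.001, 0.952]
wrist_force: [1.2, -1.0, 0.1]
width: 0.0279
finger_force: 0.0
```

send_rows(rows=[[-8,5,30,0,0,0],[-8,10,40,0,0,0],[0,20,30,0,0,0],[0,30,20,0,0,0],[0,30,0,0,0,0],[0,0,0,0,0,0],[0,0,0,0,0,0],[0,0,0,0,0,0]])

```text
time: 35.07
tool_pos: [0.3483, -0.1699, 0.3166]
ee_rot: [2.841, 0.0, 0.952]
wrist_force: [-0.7, 1.1, -0.1]
width: 0.0281
finger_force: 0.0
```

```bash
python3 - <<'E'
from caps import *
o=sensors.get_obs();print(o['time'],o['tool_pos'],o['wrist_force'])
# change vs first pictures around steriliser cover (hinge/cover edge px) and rack cap
for n,(y0,y1,x0,x1) in dict(scene=(198,240,372,452),side=(232,275,340,420)).items():
    a=np.load(f"pics/{n}0.npy")[y0:y1,x0:x1].astype(int);im=optics.snapshot(n);b=im[y0:y1,x0:x1].astype(int)
    d=np.abs(a-b).sum(2);print(n,"mean diff",d.mean(),"frac>60",(d>60).mean())
    np.save(f"pics/{n}_end.npy",im)
    g=[cv2.cvtColor(q.astype(np.uint8),cv2.COLOR_RGB2GRAY).astype(np.float32) for q in (a,b)]
    print(cv2.phaseCorrelate(g[0],g[1]))
dark("scene",.036,np.array([.4,.25]),np.array([.55,.4]))
E
```

```text
35.0667 [ 0.3483 -0.1699  0.3166] [-0.6568  1.0853 -0.1306]
scene mean diff 30.005059523809525 frac>60 0.08541666666666667
((0.07432513446231326, 0.523151420296962), 0.7627511734432645)
side mean diff 29.63343023255814 frac>60 0.1305232558139535
((-0.1117176597859526, 0.5560797238197388), 0.7380733593304952)
wood [195 165  17  18 190] [203.2 173. ] [0.5232 0.3648]
[[0.5426 0.4147]
 [0.5806 0.3706]
 [0.5021 0.3124]
 [0.4662 0.355 ]]
wood [217 166  35  22 296] [231.3 175.6] [0.5486 0.2693]
[[0.4805 0.2874]
 [0.5901 0.3438]
 [0.6121 0.2257]
 [0.5028 0.1765]]
```

```bash
python3 - <<'E'
import numpy as np,cv2
P={"scene":dict(handle=(215,245,362,392),box=(195,250,470,550),cover=(200,226,385,425)),"side":dict(handle=(238,268,330,360),box=(255,330,465,555),cover=(236,270,350,400))}
for n in P:
    for k,(a,b,c,d) in P[n].items():
        A,B=[cv2.cvtColor(np.load(f"pics/{n}{s}.npy"),cv2.COLOR_RGB2GRAY) for s in("0","_end")]
        t=A[a:b,c:d];r=cv2.matchTemplate(B[a-6:b+6,c-6:d+6],t,cv2.TM_CCOEFF_NORMED);_,m,_,l=cv2.minMaxLoc(r)
        print(n,k,"shift",l[0]-6,l[1]-6,round(m,3))
E
```

```text
scene handle shift 0 0 0.772
scene box shift 0 0 0.999
scene cover shift 0 0 0.986
side handle shift 0 0 0.895
side box shift 0 0 1.0
side cover shift 0 0 0.849
```

The cover is back exactly where it started, which is shut. The case is in the rack and the arm is clear, so I'm handing in.

```bash
python3 -c "
from bench import ticket
print(ticket.close_job())"
```

```text
the job is handed in; nothing more can be done
None
```

I finished every step and handed the job in, but no verdict came back: the case is in the larger rack with its red end against the closed end, the cover is shut, and I never touched the shakers, though I did not re-measure them at the end.

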